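# Pin the pull handle to the spring tester and hold it at the mark

## Task

Put the loose steel pin upright down through the lined-up holes of the spring slide's fork and the pull handle's tongue until its collar rests on the fork, and let go of it. Then take the handle's crossbar and pull it straight out until the slide's pointer stands level with the mark fin, and finish the program while still holding the handle there against the spring. Leave the other things on the bench alone.

Things in the scene. Friction and masses are not known exactly. Their poses are not given: they have to be found in the camera images.
- tester: Spring tester, fixed to the bench: an aluminium base plate 240 x 130 x 12 mm with two low guide rails (tops at 30 mm), two grey front cheeks (tops at 58 mm) and a rear block with the spring tube (top at 64 mm). The origin is on the bench surface on its mid line, 110 mm from the front edge of the plate; z up. Its x axis runs from the handle to the rear block: pulling out is along -x. Its y axis points to the side with the wide scale rail and the mark.
- spring_slide: Steel slide in the tester. Its fork has two level plates, 8 mm thick and 40 mm wide (tops at 38 and 64 mm above the bench), each with a 13 mm hole. Origin and axes are those of the tester when the slide is home. It slides only along the tester's -x, up to 75 mm; a spring draws it home with about 5 N at home, rising by 150 N/m. Only the pin couples the handle to it.
- fork_hole (a point): Centre of the hole in the fork's upper plate, at that plate's top face (64 mm above the bench); moves with the slide. With handle and slide both home, as at the start, the 13 mm holes of the upper plate, the handle's tongue (10 mm thick, top at 52 mm) and the lower plate (underside at 30 mm) are in line under it. Axes as the tester's.
- pointer (a point): Top end of the slide's pointer, an upright dark blade 2.5 mm thick in x on the scale rail side, 46 mm above the bench; moves with the slide. Home it is at x = +20 mm in the tester's frame.
- pull_handle: T-shaped pull handle at the front of the tester: tongue in the fork, rod, post and crossbar. Origin and axes are those of the tester when it is home. It slides only along the tester's -x, up to 85 mm; a weak spring (about 2 N) draws it home. With the pin in, 3 to 4 mm of play is taken up before the slide follows.
- crossbar (a point): Middle of the handle's crossbar, 90 mm above the bench, on the axis of the bar. The bar is round, 16 mm thick and 94 mm long, along the tester's y; a post 15 mm thick carries it in the middle, down to the rod (top at 53 mm). It can be pinched from above, one finger in front of and one behind the bar.
- mark_clamp: Small clamp 16 x 7 x 22 mm fixed on the outside of the scale rail, carrying the mark fin; axes as the tester's. It cannot be moved; it stands 32 to 55 mm out from the pointer's home.
- mark (a point): Top of the mark fin, an upright plate 2.5 mm thick in x, 46 mm above the bench, just outside the pointer's path. The pointer is level with it when both have the same x in the tester's frame.
- pin_block: Grey parking block 50 x 50 x 50 mm, fixed, with an upright 13 mm hole through its middle that holds the pin. Origin under its middle, on the bench.
- pin: Loose steel pin, 80 mm tall, about 70 g, upright in the parking block. Origin at the middle of its lower tip, z along the pin to its head. From the tip: taper to 10 mm diameter in the first 7 mm, shank of 10 mm diameter to 44 mm, collar of 24 mm diameter from 44 to 48 mm, dark grip of 18 mm diameter from 48 to 80 mm. In the block the collar rests on the block's top; in the fork it rests on the upper plate, with the tip 44 mm below that plate's top.
- grease_pot: Bystander: white grease pot with a lid, 61 mm wide and 61 mm tall, loose. Origin under its middle.
- tape_roll: Bystander: roll of white sealing tape, 52 mm wide, 16 mm tall, loose. Origin under its middle.
- gauge_block: Bystander: aluminium gauge block 41 x 80 x 30 mm, loose. Origin under its middle.

How it is judged:
On the way, in this order (a step that is already met when the one before it is completed fails the run):
1. the pin is down through fork and tongue and let go, while the slide is still home (z of pin in the frame of fork_hole between -0.05 and -0.039 m and horizontal distance between pin and fork_hole below 0.006 m and angle between pin's own z axis and vertical below 0.15 rad and x of pointer in the frame of tester above 0.016 m and contact force between the fingers and pin below 0.3 N), for 0.2 s.
2. the slide is pulled out by the gripped handle, through the pin (z of pin in the frame of fork_hole between -0.05 and -0.039 m and horizontal distance between pin and fork_hole below 0.006 m and angle between pin's own z axis and vertical below 0.15 rad and x of pointer in the frame of tester below 0.005 m and contact force between the fingers and pull_handle above 2 N), for 0.1 s.
At the end, for the whole second after the job is handed in: Gripper still holds the handle (over 2 N) and pulls the slide through the pin, at rest, pointer within 4 mm of the mark along the pull; pin tip 39 mm or more below the upper plate top, within 6 mm of the hole centre, tilt under 0.15 rad; robot touches neither pin nor slide (z of pin in the frame of fork_hole between -0.05 and -0.039 m and horizontal distance between pin and fork_hole below 0.006 m and angle between pin's own z axis and vertical below 0.15 rad and x of pointer in the frame of mark between -0.004 and 0.004 m and contact force between each of the fingers, pin and pull_handle above 2 N and contact force between pin and spring_slide above 2 N and contact force between each of the fingers, the arm and spring_slide below 0.3 N and contact force between the fingers and pin below 0.3 N and linear speed of spring_slide below 0.01 m/s); the arm keeps its last pose, push and grip.
It fails at once if a bystander (grease pot, tape roll or gauge block) is moved by more than 2 cm (distance of any of grease_pot, tape_roll, gauge_block from where it was at the start of the episode above 0.02 m).
It also fails if it takes over 58 s, if anything falls off the work surface, if the arm or the gripper's body presses on something with over 40 N, if the wrist force passes 120 N, or if a joint passes its speed limit or range.

## Robot

A 7-joint arm with a two-finger parallel gripper is mounted at the origin on a cart in front of the work surface, level with it; the furniture and walls round the work are solid. World frame = base frame: x ahead of the robot, y to its left, z up, the work surface at z = 0. Lengths are in m, angles in rad, forces in N, time in s.
With the tool pointing down it reaches from about 0.35 to 0.775 m from the base axis. Payload 3.1 kg.
Tool frame: the origin (TCP) lies between the finger pads; the fingertips stand 17 mm ahead of it and the grasp point (between the pads) lies 2 mm behind it; z points along the fingers, y is the line along which they close (so a half turn about z gives the same grasp; the last joint's range is limited). The gripper opens to 85 mm and grips with 20 to 120 N. Pads are 22 mm wide; open, the fingers measure 114 mm over their backs; the gripper's body (76 mm by 85 mm) begins 54 mm behind the grasp point. The pads swing forward as they close: fully open they stand 13 mm farther back than shut.
Start: joints at [-1.338, 0.311, 0.014, 1.512, -0.004, 1.319, -0.027], TCP at [0.149, 0.529, 0.248] pointing down, gripper open.
Joint ranges: [-2.7, 2.7], [-0.3, 1.91], [-1.27, 1.3], [0.12, 2.57], [-1.44, 4.58], [0.2, 2.03], [-3.05, 3.05]. Speed limits (rad/s): [2.79, 2.79, 3.14, 3.14, 3.14, 3.14, 3.14].

## Interface

Orientations are given as a unit quaternion [w, x, y, z].
In Python, from station import ctrl gives the robot as it stands. The module is installed in compiled form; this text tells all that it offers.
- The arm moves only by the tool jog_arm, never from a script. Its argument "commands" is one flat list of numbers, 4 for each row, row after row: the shift along the world's x, y, z in mm, then the turn about the world's z in degrees. A call has exactly 5 rows; each row is the pose to reach, as a shift and turn from the pose commanded when the call began; what a row does not reach only later rows make up. A row lasts 1/8 s, in which the tool goes at most 62.5 mm and 10.7 degrees, less where a joint would pass 70% of its speed; a pose out of reach is approached as far as the arm can. A call with a gripper value outside its range is refused whole. "fingers" is the finger opening in mm, from 0 to 85.4, set as the call begins (left out, the last holds). The fingers move at their own pace and stop on an object; "squeeze" is the grip in N (left out, the last holds). Time passes only in rows, so rows that repeat a pose let the fingers close, or fill a call up. It gives the time, the measured TCP pose, the force, the opening and the grip force at its end, in the units of the state.
- ctrl.read_state(): the state, without advancing time (a new reading comes with each control period).
- ctrl.camera(name): name is "scene" or "top" or "wrist"; returns (picture, depth): 420x560x3 uint8, blue, green, red; 420x560 float32, m along the optical axis (not along the pixel's ray), 0 where there is no reading.
- ctrl.camera_model(name): a dict with "intrinsics" (3x3 intrinsics, pixels), "eye" and "attitude" of the camera in the world. Camera axes: x right, y up, looking along -z (the intrinsics and any distortion apply to the point x, -y, -z); pixel columns grow to the right and rows downward; lengths in m; the calibration is good to about 2 mm. A picture is of the moment at which its call begins: read the wrist's pose just before it. camera_model takes no time and is no camera call; for the wrist camera it gives the pose at the moment of the call.
- ctrl.hand_in(): hands the job in; it is judged then, once.
The state is a dict: "t": time; "qpos": joint angles; "qvel": joint speeds; "joint_torque": joint torques, N m; "ee_pos": TCP position; "tool_rot": TCP orientation; "force": force on the tool from outside, world axes, zero at the start; "wrist_torque": the same for the moment, N m; "grip_width": finger opening in m; "gripper_force": force on a finger pad.
Only numpy, scipy, OpenCV 4.12 (cv2) and the standard library are available. Lean on these libraries where they do the work, as an engineer would, in place of code of your own. Each camera call takes 0.05 s, during which the arm holds its last target. There are 200 camera calls.

## Working session

There is one attempt and no reset: what is moved stays moved. The work goes in short steps, Python scripts to look and compute and a tool call to move; the robot and the scene stay as the last step left them, time stands still between calls to the robot, and variables do not carry over. Pictures are saved under pics/ and viewed, at most 10 in all, crops included, and the job is handed in when it is done.

Besides the shell and the picture viewer there is one more tool, called after ">>>" by a JSON object that holds its "fn" and its "kwargs", one argument or row to a line. jog_arm: Moves the arm, as the interface text tells. Its arguments: {"type":"object","properties":{"commands":{"type":"array","items":{"type":"number"}},"fingers":{"type":"number"},"squeeze":{"type":"number"}},"required":["commands"]}

```bash
mkdir -p pics; cat > h.py <<'E'
import numpy as np, cv2
from station import ctrl
from scipy.spatial.transform import Rotation as R
def att(m):
    a=np.array(m["attitude"],float)
    return a if a.shape==(3,3) else R.from_quat(a[[1,2,3,0]]).as_matrix()
def cloud(depth,m):
    K=np.array(m["intrinsics"]);v,u=np.mgrid[:depth.shape[0],:depth.shape[1]]
    x=(u-K[0,2])/K[0,0]*depth;y=(v-K[1,2])/K[1,1]*depth
    return np.stack([x,-y,-depth],-1)@att(m).T+np.array(m["eye"])
def snap(name,fn):
    m=ctrl.camera_model(name);p,d=ctrl.camera(name);cv2.imwrite(f"pics/{fn}.png",p);np.savez(f"pics/{fn}.npz",p=p,d=d,c=cloud(d,m));return p,d,cloud(d,m),m
E
python3 - <<'E'
from h import *
for n in("top","scene"):
    p,d,c,m=snap(n,n+"0");print(n,m)
s=ctrl.read_state();print(s)
E
```

```text
top {'intrinsics': array([[543.29913497,   0.        , 275.26086907],
       [  0.        , 543.29913497, 213.87675399],
       [  0.        ,   0.        ,   1.        ]]), 'eye': array([0.43723896, 0.15425468, 1.36586811]), 'attitude': array([-0.69989181, -0.03950261,  0.04685506,  0.71161478])}
scene {'intrinsics': array([[419.63323929,   0.        , 278.22205284],
       [  0.        , 419.63323929, 210.04380059],
       [  0.        ,   0.        ,   1.        ]]), 'eye': array([-0.00906614, -0.41201973,  0.75498664]), 'attitude': array([ 0.82607589,  0.39830334, -0.17033485, -0.36047068])}
{'t': 0.1, 'qpos': array([-1.33771549,  0.31164069,  0.01397753,  1.51290028, -0.00442315,
        1.31921951, -0.02721112]), 'qvel': array([ 0.00051663, -0.00228819, -0.00029444, -0.00254908, -0.00027081,
        0.00087055, -0.00115837]), 'joint_torque': array([ 1.01787333e-03, -3.80849683e+01,  1.46819497e-01, -2.31241357e+01,
        1.23282446e-02,  8.04421376e-03, -2.69965273e-05]), 'ee_pos': array([0.1490352 , 0.52877232, 0.24733093]), 'tool_rot': array([-1.15398710e-04,  1.36921707e-01,  9.90581296e-01, -1.06222317e-03]), 'force': array([-0.69674131,  0.25525782, -0.89226338]), 'wrist_torque': array([-0.00755193, -0.01210239,  0.04820329]), 'gripper_force': 0.0, 'grip_width': 0.08565522797548879}
```

View pics/top0.png

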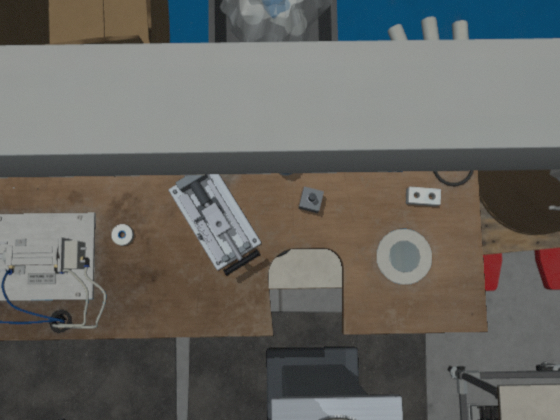

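View pics/scene0.png

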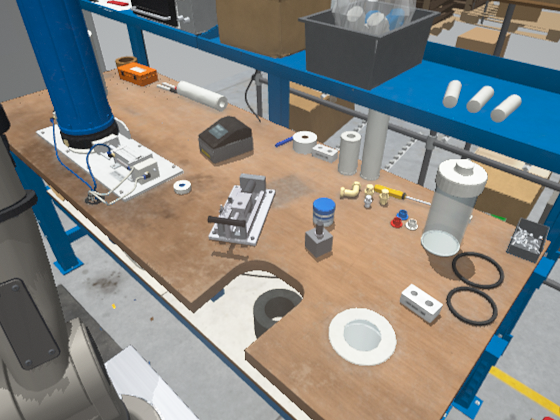

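The top view shows the tester at about (215,220) with its crossbar at (240,262). The pin block and pin are at (312,200), the tape roll at (122,235), the gauge block at (424,196), and an overhead shelf beam covers rows below 175. In the scene view, the blue-lidded pot at (323,210) stands right behind the pin block.

```bash
python3 - <<'E'
from h import *
t=np.load("pics/top0.npz");c=t["c"]
np.set_printoptions(precision=4,suppress=True)
for n,(u,v) in dict(beam=(300,150),beam2=(300,168),pin=(313,198),block=(305,193),bar=(240,262),fork=(213,215),tape=(122,228),pot=(290,175),gauge=(424,196),bench=(350,220),plate=(225,195)).items(): print(n,c[v,u])
def reg(u0,v0,u1,v1,z0,z1):
    q=c[v0:v1,u0:u1].reshape(-1,3);return q[(q[:,2]>z0)&(q[:,2]<z1)]
b=reg(215,240,270,285,.08,.105);print("bar",len(b),b.mean(0),cv2.minAreaRect(b[:,:2].astype(np.float32)*1000))
p=reg(295,180,330,220,.07,.1);print("pin",len(p),(p.min(0)+p.max(0))/2,p.max(0)-p.min(0))
p=reg(295,180,330,220,.042,.056);print("block",len(p),cv2.minAreaRect(p[:,:2].astype(np.float32)*1000))
p=reg(165,170,265,275,.006,.018);print("plate",len(p),cv2.minAreaRect(p[:,:2].astype(np.float32)*1000))
p=reg(165,170,265,275,.06,.068);print("forktop",len(p),cv2.minAreaRect(p[:,:2].astype(np.float32)*1000))
s=np.load("pics/scene0.npz");c=s["c"]
p=reg(305,190,342,235,.02,.2);print("potregion",[ (z,p[np.abs(p[:,2]-z)<.006].min(0),p[np.abs(p[:,2]-z)<.006].max(0)) for z in(.055,.075,.09,.11,.13) if (np.abs(p[:,2]-z)<.006).any()])
for u,v in((323,205),(323,215),(318,236),(182,184),(350,60),(319,230)):print(u,v,c[v,u])
for f,r in(("top0",(160,160,340,290)),("scene0",(190,160,360,270))):
    im=cv2.imread(f"pics/{f}.png")[r[1]:r[3],r[0]:r[2]];cv2.imwrite(f"pics/{f}c.png",cv2.resize(im,None,fx=4.3,fy=4.3,interpolation=cv2.INTER_CUBIC))
E
```

```text
beam [0.4819 0.1432 1.1821]
beam2 [0.4817 0.1416 1.1527]
pin [0.6309 0.049  0.0868]
block [0.6483 0.0657 0.0556]
bar [0.4814 0.2234 0.101 ]
fork [0.5962 0.2891 0.0678]
tape [0.5737 0.5209 0.0154]
pot [ 0.7045  0.0992 -0.0005]
gauge [ 0.64   -0.2324  0.0313]
bench [ 0.5861 -0.0503  0.0008]
plate [0.6526 0.2641 0.0168]
bar 280 [0.482  0.2195 0.0966] ((482.11602783203125, 219.85360717773438), (18.143009185791016, 94.87989807128906), 30.83818817138672)
pin 49 [0.6353 0.0501 0.0814] [0.0169 0.0171 0.022 ]
block 357 ((636.5682983398438, 50.21800994873047), (50.08060836791992, 50.90748977661133), 74.77953338623047)
plate 2160 ((582.3961181640625, 291.38330078125), (249.89109802246094, 251.29714965820312), 89.96174621582031)
forktop 651 ((601.0648193359375, 292.1146240234375), (226.44508361816406, 70.75851440429688), 31.4169864654541)
potregion [(0.055, array([0.6112, 0.0367, 0.049 ]), array([0.7566, 0.1395, 0.0609])), (0.075, array([0.6229, 0.0417, 0.0699]), array([0.6363, 0.0585, 0.0808])), (0.09, array([0.6231, 0.0428, 0.0841]), array([0.6399, 0.0599, 0.0864]))]
323 205 [0.7204 0.1093 0.0605]
323 215 [0.703  0.0944 0.0445]
318 236 [0.6231 0.0477 0.051 ]
182 184 [0.5605 0.5303 0.012 ]
350 60 [0.7803 0.1095 0.4331]
319 230 [0.6258 0.0479 0.069 ]
```

View pics/scene0c.png

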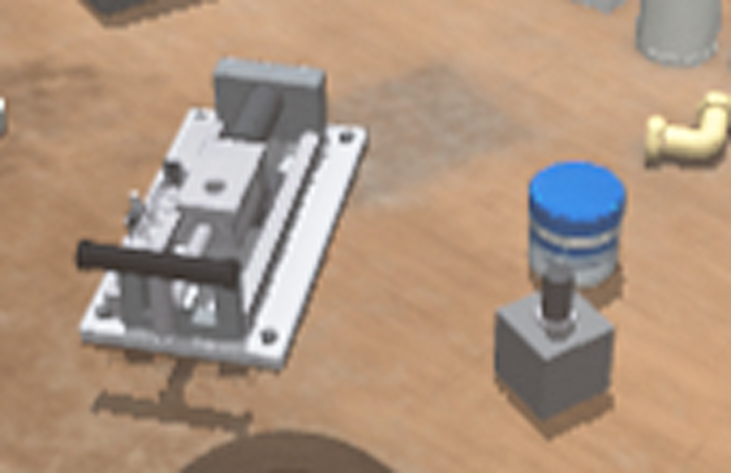

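The crop shows the bar at (160,260), the fork hole at (213,186), the pointer at (172,172) and the mark near (133,205). The pin at (558,310) stands in front of the pot. Next I go over the tester and look with the wrist camera.

>>> {"fn": "jog_arm", "kwargs": {
  "commands": [48,-32,12,0,96,-64,24,0,144,-96,36,0,192,-128,48,0,240,-160,60,0],
  "fingers": 50,
  "squeeze": 50
}}

```text
t: 0.72
ee_pos: [0.3903, 0.3681, 0.3083]
tool_rot: [-0.0, 0.137, 0.991, -0.0]
force: [1.1, 1.6, -0.2]
grip_width: 0.0501
gripper_force: 0.0
```

>>> {"fn": "jog_arm", "kwargs": {
  "commands": [48,-32,0,0,96,-64,0,0,130,-90,0,0,130,-90,0,0,130,-90,0,0]
}}

```text
t: 1.35
ee_pos: [0.5185, 0.28, 0.3076]
tool_rot: [-0.001, 0.137, 0.991, 0.0]
force: [-0.1, 0.2, -0.7]
grip_width: 0.05
gripper_force: 0.0
```

```bash
python3 - <<'E'
from h import *
s=ctrl.read_state();print(s["t"],s["ee_pos"],s["tool_rot"],abs(s["qvel"]).max())
p,d,c,m=snap("wrist","w1");print(m)
E
```

```text
1.35 [0.51849317 0.28001004 0.30763258] [-9.40594006e-04  1.36632351e-01  9.90621378e-01  2.80797720e-05] 0.022686772787558634
{'intrinsics': array([[340.12307877,   0.        , 274.50553466],
       [  0.        , 340.12307877, 214.40974949],
       [  0.        ,   0.        ,   1.        ]]), 'eye': array([0.44144377, 0.30173091, 0.43324811]), 'attitude': array([ 0.78718945, -0.12514604, -0.09498241,  0.59636363])}
```

View pics/w1.png

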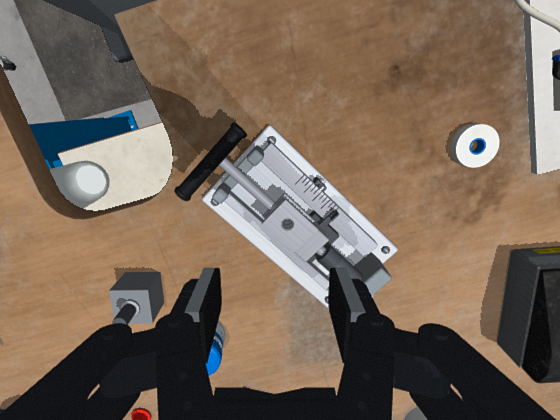

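The wrist view shows the fork hole at (288,224), the bar from (182,192) to (240,130), the mark clamp near (319,181), the pointer near (328,214), and the pin in its block near (125,312).

```bash
cat >> h.py <<'E'
def onplane(u,v,z,m):
    K=np.array(m["intrinsics"]);r=att(m)@np.array([(u-K[0,2])/K[0,0],-(v-K[1,2])/K[1,1],-1]);e=np.array(m["eye"]);return e+r*(z-e[2])/r[2]
E
python3 - <<'E'
from h import *
np.set_printoptions(precision=4,suppress=True)
m=ctrl.camera_model("wrist");t=np.load("pics/w1.npz");c=t["c"];p=t["p"]
def reg(u0,v0,u1,v1,z0,z1):
    q=c[v0:v1,u0:u1].reshape(-1,3);return q[(q[:,2]>z0)&(q[:,2]<z1)]
b=reg(165,110,260,210,.082,.11);r=cv2.minAreaRect(b[:,:2].astype(np.float32)*1000);print("bar",len(b),r,b[:,2].max())
p3=reg(95,260,165,330,.042,.058);print("block",len(p3),cv2.minAreaRect(p3[:,:2].astype(np.float32)*1000),np.median(p3[:,2]))
p4=reg(95,260,165,340,.065,.1);print("pin",len(p4),(p4.max(0)+p4.min(0))/2,p4.max(0)-p4.min(0))
pt=p4[p4[:,2]>.083];print("pintop",len(pt),(pt.max(0)+pt.min(0))/2)
f=reg(255,185,335,260,.06,.068);print("fork",len(f),cv2.minAreaRect(f[:,:2].astype(np.float32)*1000),np.median(f[:,2]))
pl=reg(190,115,410,310,.009,.017);print("plate",len(pl),cv2.minAreaRect(pl[:,:2].astype(np.float32)*1000),np.median(pl[:,2]))
# hole blob
g=cv2.cvtColor(p,cv2.COLOR_BGR2GRAY)[210:240,273:303];_,bw=cv2.threshold(g,0,255,cv2.THRESH_BINARY_INV+cv2.THRESH_OTSU)
n,l,st,ce=cv2.connectedComponentsWithStats(bw)
for i in range(1,n):print(st[i],ce[i]+[273,210],onplane(*(ce[i]+[273,210]),.064,m))
print("pot",c[345,213],"tip z img")
cv2.imwrite("pics/w1c.png",cv2.resize(p[150:260,240:380],None,fx=5.4,fy=5.4,interpolation=cv2.INTER_CUBIC))
E
```

```text
bar 1543 ((478.36004638671875, 223.27896118164062), (18.34771728515625, 94.8166732788086), 30.785120010375977) 0.10028316587253822
block 1195 ((632.9600219726562, 53.50258255004883), (51.000091552734375, 51.30239486694336), 74.74506378173828) 0.04968798025186688
pin 228 [0.6319 0.0544 0.076 ] [0.0167 0.0166 0.022 ]
pintop 82 [0.6297 0.054  0.085 ]
fork 1933 ((591.7349853515625, 290.67138671875), (88.43586730957031, 40.61975860595703), 30.65488624572754) 0.06374840174009538
plate 6494 ((598.24267578125, 294.90423583984375), (239.32522583007812, 129.87356567382812), 30.836633682250977) 0.011819414097858416
[0 0 2 2 3] [273.3333 210.3333] [0.5521 0.2702 0.064 ]
[24  0  6  5 13] [299.8462 211.6154] [0.5617 0.2989 0.064 ]
[  9   9  12  11 111] [287.3784 223.8919] [0.5722 0.2813 0.064 ]
pot [0.7145 0.1397 0.0555] tip z img
```

View pics/w1c.png

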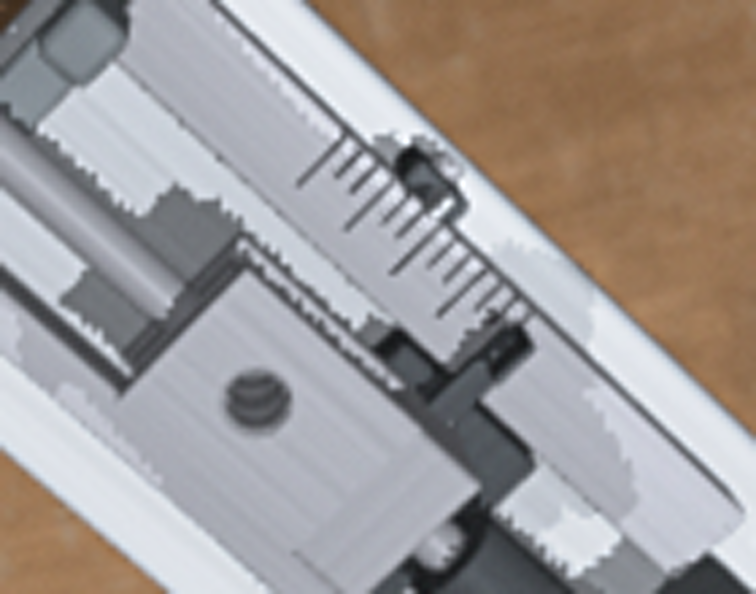

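The crop shows the hole centre at (258,400), so (287.4,223.7) in the full picture. The dark pointer blade is at about (510,335) and the clamp with its fin at about (435,185). Next I move over the pin.

>>> {"fn": "jog_arm", "kwargs": {
  "commands": [26,-52,0,0,52,-104,-20,0,78,-156,-50,0,104,-208,-90,0,116,-228,-140,0]
}}

```text
t: 2.02
ee_pos: [0.6366, 0.0509, 0.1713]
tool_rot: [0.003, 0.137, 0.991, 0.0]
force: [0.3, 0.7, -0.1]
grip_width: 0.05
gripper_force: 0.0
```

>>> {"fn": "jog_arm", "kwargs": {
  "commands": [0,0,0,0,0,0,0,0,0,0,0,0,0,0,0,0,0,0,0,0]
}}

```text
t: 2.65
ee_pos: [0.635, 0.0532, 0.1714]
tool_rot: [0.001, 0.136, 0.991, 0.0]
force: [-0.1, 0.8, -1.1]
grip_width: 0.0495
gripper_force: 0.0
```

```bash
python3 - <<'E'
from h import *
np.set_printoptions(precision=4,suppress=True)
t=np.load("pics/w1.npz");c=t["c"]
o=np.array([.5896,.2898]);a=np.radians(30.83);X=np.array([np.cos(a),np.sin(a)]);Y=np.array([-X[1],X[0]])
def tf(u,v):
    q=c[v,u];return (q[:2]-o)@X*1e3,(q[:2]-o)@Y*1e3,q[2]*1e3
for n,u,v in(("hole",287,224),("h-l",279,224),("h-r",296,224),("h-u",287,215),("h-d",287,233)):print(n,np.round(tf(u,v),1))
g=c[...,2];L=(c[...,:2]-o)@X*1e3;M=(c[...,:2]-o)@Y*1e3
sel=(abs(L)<70)&(M>22)&(M<75)&(g>.038)&(g<.056)
for i,j in zip(*np.nonzero(sel)):print((j,i),round(L[i,j],1),round(M[i,j],1),round(g[i,j]*1e3,1),end=';')
s=ctrl.read_state();print(s["t"],s["ee_pos"])
p,d,c2,m=snap("wrist","w2")
q=c2.reshape(-1,3);near=np.hypot(q[:,0]-.634,q[:,1]-.053)<.045
for z0,z1 in((.048,.052),(.07,.083),(.083,.09)):
    b=q[near&(q[:,2]>z0)&(q[:,2]<z1)]
    if len(b)>5:print(z0,len(b),cv2.minAreaRect(b[:,:2].astype(np.float32)*1000),(b.min(0)+b.max(0))/2)
E
```

```text
hole [-14.2  -4.4  44.1]
h-l [-26.2  -6.3  63.4]
h-r [-11.7   7.1  62.6]
h-u [-27.5   8.2  64.8]
h-d [-11.5  -8.1  62.6]
(np.int64(321), np.int64(185)) -17.7 57.4 39.0;(np.int64(321), np.int64(186)) -17.6 56.8 41.8;(np.int64(322), np.int64(186)) -17.4 57.8 44.4;(np.int64(319), np.int64(187)) -17.5 54.0 38.2;(np.int64(320), np.int64(187)) -17.9 55.2 43.0;(np.int64(321), np.int64(187)) -17.5 56.2 44.8;(np.int64(322), np.int64(187)) -16.7 57.0 44.8;(np.int64(323), np.int64(187)) -16.2 57.9 46.2;(np.int64(319), np.int64(188)) -17.3 53.4 40.8;(np.int64(320), np.int64(188)) -17.7 54.6 45.6;(np.int64(321), np.int64(188)) -16.9 55.4 45.6;(np.int64(322), np.int64(188)) -15.8 56.1 44.9;(np.int64(319), np.int64(189)) -17.5 52.9 44.8;(np.int64(320), np.int64(189)) -16.5 53.6 44.5;(np.int64(321), np.int64(189)) -16.0 54.5 45.5;(np.int64(320), np.int64(190)) -16.0 52.9 45.5;(np.int64(333), np.int64(212)) 17.3 43.9 38.1;(np.int64(336), np.int64(212)) 19.2 46.7 40.2;(np.int64(337), np.int64(212)) 19.8 47.6 41.2;(np.int64(332), np.int64(213)) 17.1 42.3 39.0;(np.int64(335), np.int64(213)) 19.1 45.0 40
[... 2854 characters left out ...]
;(np.int64(323), np.int64(224)) 19.5 24.8 38.6;(np.int64(326), np.int64(224)) 22.3 27.3 38.2;(np.int64(322), np.int64(225)) 19.7 23.0 38.1;(np.int64(322), np.int64(226)) 20.4 22.2 39.0;(np.int64(325), np.int64(226)) 23.4 24.6 38.1;(np.int64(323), np.int64(227)) 22.2 22.1 38.9;2.65 [0.635  0.0532 0.1714]
0.048 3095 ((633.150390625, 53.17597961425781), (50.05845260620117, 50.44066619873047), 74.71283721923828) [0.6331 0.053  0.05  ]
0.07 140 ((627.5869750976562, 54.71448516845703), (17.247068405151367, 6.685769557952881), 73.85581970214844) [0.6286 0.0538 0.0765]
0.083 525 ((632.623779296875, 53.395668029785156), (16.6820068359375, 16.793428421020508), 75.38194274902344) [0.6329 0.0533 0.0853]
```

View pics/w2.png

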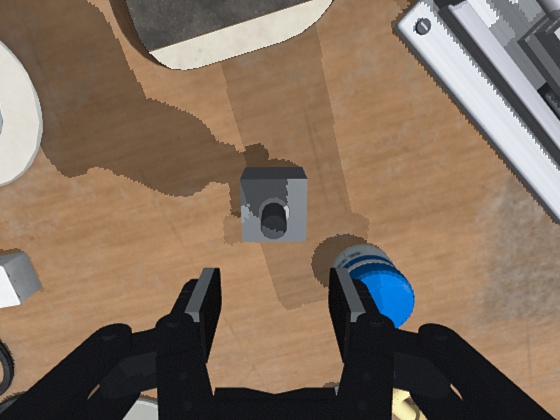

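The wrist view shows the pin head at (273,218), centred between the fingers, and the pot at (375,285) clear of them. From the depth data the mark is at x≈-16.5 mm and the pointer at ≈+20 mm. Next I descend and grip.

>>> {"fn": "jog_arm", "kwargs": {
  "commands": [-1,0,-30,0,-1,0,-60,0,-1,0,-85,0,-1,0,-95,0,-1,0,-95,0]
}}

```text
t: 3.32
ee_pos: [0.6334, 0.0524, 0.075]
tool_rot: [-0.0, 0.137, 0.991, -0.0]
force: [0.0, -0.6, 0.4]
grip_width: 0.0502
gripper_force: 0.0
```

>>> {"fn": "jog_arm", "kwargs": {
  "commands": [0,0,0,0,0,0,0,0,0,0,0,0,0,0,0,0,0,0,0,0],
  "fingers": 10,
  "squeeze": 40
}}

```text
t: 3.95
ee_pos: [0.6348, 0.0525, 0.0769]
tool_rot: [0.001, 0.137, 0.991, 0.0]
force: [-0.7, -0.0, 5.9]
grip_width: 0.0166
gripper_force: 39.2
```

>>> {"fn": "jog_arm", "kwargs": {
  "commands": [0,0,0,0,0,0,0,0,0,0,0,0,0,0,0,0,0,0,0,0]
}}

```text
t: 4.58
ee_pos: [0.6348, 0.0525, 0.0769]
tool_rot: [0.001, 0.137, 0.991, 0.0]
force: [0.2, 0.3, 5.5]
grip_width: 0.0166
gripper_force: 39.2
```

>>> {"fn": "jog_arm", "kwargs": {
  "commands": [0,0,25,0,0,0,60,0,0,0,90,0,0,0,90,0,0,0,90,0]
}}

```text
t: 5.2
ee_pos: [0.6326, 0.0524, 0.1638]
tool_rot: [-0.001, 0.137, 0.991, -0.0]
force: [1.0, -0.9, -1.1]
grip_width: 0.0168
gripper_force: 39.6
```

>>> {"fn": "jog_arm", "kwargs": {
  "commands": [-13,50,0,0,-27,100,0,0,-40,150,0,0,-52,195,0,0,-60,227,0,0]
}}

```text
t: 5.82
ee_pos: [0.5709, 0.2823, 0.1627]
tool_rot: [-0.002, 0.135, 0.991, -0.001]
force: [0.8, 0.2, -0.7]
grip_width: 0.0165
gripper_force: 39.6
```

>>> {"fn": "jog_arm", "kwargs": {
  "commands": [0,0,0,0,0,0,0,0,0,0,0,0,0,0,0,0,0,0,0,0]
}}

```text
t: 6.45
ee_pos: [0.5739, 0.2786, 0.1654]
tool_rot: [0.0, 0.138, 0.99, -0.0]
force: [-0.8, 0.4, -1.0]
grip_width: 0.0166
gripper_force: 39.6
```

```bash
python3 - <<'E'
from h import *
np.set_printoptions(precision=4,suppress=True)
s=ctrl.read_state();print(s["t"],s["ee_pos"],s["grip_width"],s["gripper_force"],s["force"])
p,d,c,m=snap("wrist","w3")
cv2.imwrite("pics/w3c.png",cv2.resize(p[120:400,150:430],None,fx=2.1,fy=2.1,interpolation=cv2.INTER_CUBIC))
q=c.reshape(-1,3);e=s["ee_pos"]
near=np.hypot(q[:,0]-e[0],q[:,1]-e[1])<.02
b=q[near]
for z in np.arange(.06,.19,.006):
    k=b[abs(b[:,2]-z)<.003]
    if len(k)>4:print(round(z,3),len(k),k.mean(0),k.min(0),k.max(0))
E
```

```text
6.45 [0.5739 0.2786 0.1654] 0.016585152801129512 39.61554229259491 [-0.757   0.4355 -0.953 ]
0.06 245 [0.5727 0.2793 0.062 ] [0.5549 0.2594 0.057 ] [0.5916 0.298  0.063 ]
0.066 1675 [0.5721 0.2792 0.064 ] [0.5543 0.2588 0.063 ] [0.5937 0.2985 0.0662]
0.102 34 [0.5685 0.2801 0.103 ] [0.5672 0.2754 0.1009] [0.5718 0.2841 0.1048]
0.108 66 [0.5684 0.2803 0.1079] [0.5671 0.2754 0.105 ] [0.5715 0.284  0.111 ]
0.114 71 [0.5687 0.2804 0.1143] [0.5671 0.275  0.1112] [0.5725 0.2842 0.1168]
0.12 56 [0.5683 0.2802 0.1197] [0.5671 0.2752 0.117 ] [0.5722 0.2841 0.1229]
0.138 76 [0.5632 0.2817 0.1399] [0.5605 0.2697 0.1373] [0.5706 0.2907 0.1409]
0.144 460 [0.5647 0.2813 0.1429] [0.5601 0.2705 0.141 ] [0.5727 0.291  0.147 ]
0.15 267 [0.5651 0.2816 0.1504] [0.5596 0.2674 0.147 ] [0.5733 0.2985 0.153 ]
0.156 498 [0.565  0.2811 0.1561] [0.5589 0.2623 0.153 ] [0.573  0.2985 0.159 ]
0.162 589 [0.565  0.2812 0.162 ] [0.5591 0.2624 0.159 ] [0.5729 0.2985 0.165 ]
0.168 707 [0.5655 0.281  0.168 ] [0.5585 0.2623 0.165 ] [0.5865 0.2985 0.171 ]
0.174 1856 [0.5699 0.2798 0.174 ] [0.5589 0.2626 0.171 ] [0.5873 0.2985 0.177 ]
0.18 491 [0.5663 0.2807 0.1799] [0.5589 0.2626 0.177 ] [0.5862 0.2984 0.183 ]
0.186 865 [0.5701 0.2799 0.1856] [0.5575 0.2662 0.183 ] [0.5875 0.2974 0.189 ]
```

View pics/w3c.png

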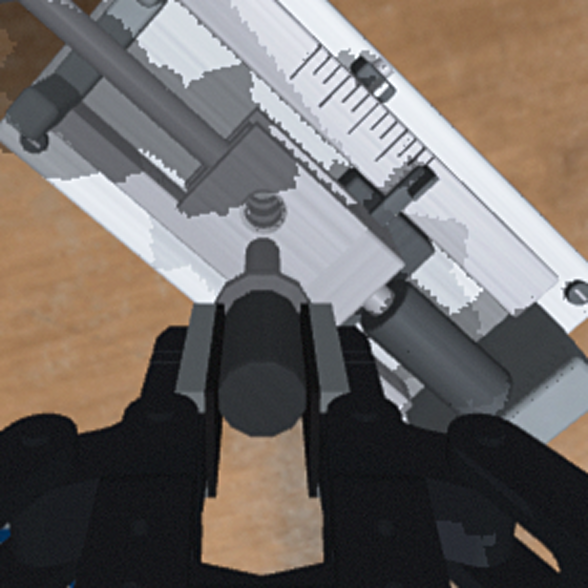

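The crop shows the pin held upright, tip at (263,245), just in front of the hole at (265,211). I fit the shank circle and the hole in this same picture.

```bash
python3 - <<'E'
from h import *
from scipy.optimize import least_squares as ls
np.set_printoptions(precision=4,suppress=True)
m=ctrl.camera_model("wrist");t=np.load("pics/w3.npz");c=t["c"];p=t["p"];q=c.reshape(-1,3)
n=np.hypot(q[:,0]-.573,q[:,1]-.279)<.02
for z0,z1 in((.1,.11),(.11,.124)):
    b=q[n&(q[:,2]>z0)&(q[:,2]<z1)];r=ls(lambda x:np.hypot(b[:,0]-x[0],b[:,1]-x[1])-.005,[.573,.279],loss="soft_l1",f_scale=.0005);print("shank",r.x,r.cost)
z=c[200:245,255:300,2];u0,v0=255,200
hole=(z<.0605);
n_,l,st,ce=cv2.connectedComponentsWithStats(hole.astype(np.uint8))
for i in range(1,n_):
    if st[i][4]>20:print("depth",st[i],ce[i]+[u0,v0],onplane(*(ce[i]+[u0,v0]),.064,m))
g=cv2.cvtColor(p,cv2.COLOR_BGR2GRAY)[205:234,261:292]
e=cv2.Canny(cv2.resize(g,None,fx=4,fy=4,interpolation=cv2.INTER_CUBIC),60,140)
ci=cv2.HoughCircles(cv2.resize(g,None,fx=4,fy=4,interpolation=cv2.INTER_CUBIC),cv2.HOUGH_GRADIENT,1,40,param1=120,param2=12,minRadius=25,maxRadius=50)
if ci is not None:
  for x,y,r in ci[0][:3]:
    u,v=(x+.5)/4-.5+261,(y+.5)/4-.5+205;print("hough",u,v,r/4,onplane(u,v,.064,m))
# fork and plate
a=np.radians(30.83);X=np.array([np.cos(a),np.sin(a)]);Y=np.array([-X[1],X[0]])
f=q[(abs(q[:,2]-.064)<.002)&(np.hypot(q[:,0]-.58,q[:,1]-.285)<.06)];print("fork Y range",np.percentile(f[:,:2]@Y,[.5,99.5]),"X min",np.percentile(f[:,:2]@X,.5), "hole nominal",np.array([.573,.2799])@Y,np.array([.573,.2799])@X)
print(ctrl.read_state()["ee_pos"])
E
```

```text
shank [0.5724 0.2793] 1.6537671207222744e-06
shank [0.5725 0.2792] 2.635196260592617e-06
depth [ 11  12  18  16 223] [274.8386 219.3408] [0.572  0.2798 0.064 ]
depth [ 0 39  6  6 21] [256.6667 242.3333] [0.5853 0.2624 0.064 ]
hough 274.75 219.0 9.275 [0.5717 0.2798 0.064 ]
fork Y range [-0.0734 -0.0337] X min 0.6132231753882668 hole nominal -0.05331042868769387 0.6354769926544425
[0.5739 0.2789 0.1654]
```

>>> {"fn": "jog_arm", "kwargs": {
  "commands": [0,0.5,-15,0,0,0.5,-28,0,0,0.5,-38,0,0,0.5,-48,0,0,0.5,-52,0]
}}

```text
t: 7.12
ee_pos: [0.5734, 0.2795, 0.1123]
tool_rot: [-0.0, 0.137, 0.991, -0.0]
force: [0.6, 0.1, -0.9]
grip_width: 0.0169
gripper_force: 39.6
```

>>> {"fn": "jog_arm", "kwargs": {
  "commands": [0,0,-5,0,0,0,-10,0,0,0,-15,0,0,0,-20,0,0,0,-20,0]
}}

```text
t: 7.75
ee_pos: [0.5734, 0.2797, 0.0928]
tool_rot: [-0.0, 0.137, 0.991, -0.0]
force: [0.9, -0.8, -1.0]
grip_width: 0.0163
gripper_force: 39.6
```

>>> {"fn": "jog_arm", "kwargs": {
  "commands": [0,0,-1,0,0,0,-2,0,0,0,-2.5,0,0,0,-2.5,0,0,0,-2.5,0]
}}

```text
t: 8.38
ee_pos: [0.5737, 0.2799, 0.0909]
tool_rot: [0.0, 0.137, 0.991, 0.0]
force: [0.7, 0.3, -0.9]
grip_width: 0.0163
gripper_force: 39.7
```

>>> {"fn": "jog_arm", "kwargs": {
  "commands": [0,0,0,0,0,0,0,0,0,0,0,0,0,0,0,0,0,0,0,0],
  "fingers": 50
}}

```text
t: 9.0
ee_pos: [0.5736, 0.2799, 0.0908]
tool_rot: [0.0, 0.137, 0.991, 0.0]
force: [-0.6, 0.5, -0.1]
grip_width: 0.05
gripper_force: 0.0
```

>>> {"fn": "jog_arm", "kwargs": {
  "commands": [0,0,20,0,0,0,50,0,0,0,75,0,0,0,75,0,0,0,75,0]
}}

```text
t: 9.62
ee_pos: [0.573, 0.2796, 0.1647]
tool_rot: [-0.001, 0.137, 0.991, -0.0]
force: [-0.4, 0.1, 0.2]
grip_width: 0.0501
gripper_force: 0.0
```

```bash
python3 - <<'E'
from h import *
np.set_printoptions(precision=4,suppress=True)
s=ctrl.read_state();print(s["t"],s["ee_pos"],s["grip_width"],s["force"])
p,d,c,m=snap("wrist","w4");q=c.reshape(-1,3)
n=q[np.hypot(q[:,0]-.572,q[:,1]-.28)<.018]
for z0,z1 in((.0655,.07),(.07,.09),(.097,.103),(.103,.12)):
    k=n[(n[:,2]>z0)&(n[:,2]<z1)];
    if len(k):print(z0,len(k),(k.max(0)+k.min(0))/2,np.median(k,0))
b=q[(q[:,2]>.082)&(q[:,2]<.105)&(np.hypot(q[:,0]-.478,q[:,1]-.223)<.055)]
print("bar",len(b),b.mean(0) if len(b) else 0,cv2.minAreaRect(b[:,:2].astype(np.float32)*1000))
E
```

```text
9.625 [0.573  0.2796 0.1647] 0.05013175557897121 [-0.4092  0.0695  0.2331]
0.0655 278 [0.5675 0.2805 0.0678] [0.5651 0.2824 0.0677]
0.07 242 [0.5678 0.2811 0.08  ] [0.5643 0.2827 0.0809]
0.097 614 [0.5718 0.2807 0.0993] [0.5712 0.2808 0.0997]
bar 5418 [0.4784 0.2262 0.096 ] ((478.84991455078125, 223.65475463867188), (18.507034301757812, 94.40607452392578), 30.333070755004883)
```

View pics/w4.png

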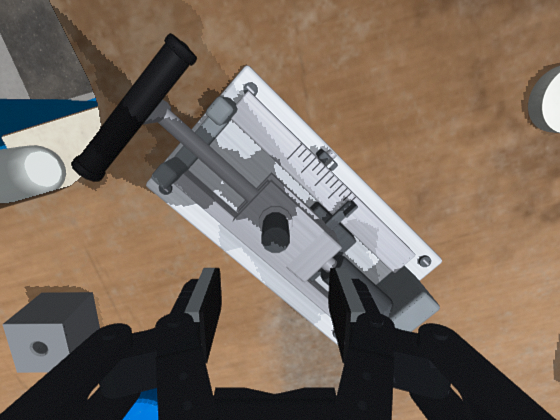

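The pin is seated: its head is at z≈0.100 m, seen at (275,230), and the pin block is empty. Next I go to the crossbar with a −43.5° turn.

>>> {"fn": "jog_arm", "kwargs": {
  "commands": [-19,-12,0,-9,-38,-24,0,-18,-57,-36,0,-27,-76,-48,0,-36,-93.5,-57,0,-43.5]
}}

```text
t: 10.3
ee_pos: [0.4785, 0.2219, 0.1643]
tool_rot: [-0.001, 0.496, 0.868, -0.001]
force: [1.1, 0.2, -0.1]
grip_width: 0.0502
gripper_force: 0.0
```

>>> {"fn": "jog_arm", "kwargs": {
  "commands": [0,0,0,0,0,0,0,0,0,0,0,0,0,0,0,0,0,0,0,0]
}}

```text
t: 10.92
ee_pos: [0.4805, 0.2229, 0.1658]
tool_rot: [0.0, 0.494, 0.869, 0.0]
force: [0.3, -0.5, 1.0]
grip_width: 0.0503
gripper_force: 0.0
```

```bash
python3 - <<'E'
from h import *
np.set_printoptions(precision=4,suppress=True)
s=ctrl.read_state();r=R.from_quat(s["tool_rot"][[1,2,3,0]]).as_matrix();print(s["t"],s["ee_pos"],"tool y deg",np.degrees(np.arctan2(r[1,1],r[0,1])))
p,d,c,m=snap("wrist","w5");q=c.reshape(-1,3)
b=q[(q[:,2]>.082)&(q[:,2]<.105)&(np.hypot(q[:,0]-.478,q[:,1]-.223)<.055)]
print("bar",len(b),cv2.minAreaRect(b[:,:2].astype(np.float32)*1000),b[:,2].max())
E
```

```text
10.925 [0.4805 0.2229 0.1658] tool y deg 30.767556177829285
bar 3725 ((478.47271728515625, 223.2445526123047), (18.473257064819336, 95.119140625), 31.178638458251953) 0.10064484883704278
```

>>> {"fn": "jog_arm", "kwargs": {
  "commands": [-1,-0.5,-25,0,-1,-0.5,-50,0,-1,-0.5,-70,0,-1,-0.5,-77,0,-1,-0.5,-77,0]
}}

```text
t: 11.6
ee_pos: [0.4791, 0.2224, 0.0888]
tool_rot: [-0.0, 0.494, 0.869, -0.0]
force: [0.7, 1.1, 0.2]
grip_width: 0.0494
gripper_force: 0.0
```

>>> {"fn": "jog_arm", "kwargs": {
  "commands": [0,0,0,0,0,0,0,0,0,0,0,0,0,0,0,0,0,0,0,0],
  "fingers": 5,
  "squeeze": 80
}}

```text
t: 12.22
ee_pos: [0.4791, 0.2222, 0.0899]
tool_rot: [-0.0, 0.494, 0.869, 0.0]
force: [-2.7, -0.9, 5.8]
grip_width: 0.0136
gripper_force: 78.2
```

>>> {"fn": "jog_arm", "kwargs": {
  "commands": [0,0,0,0,0,0,0,0,0,0,0,0,0,0,0,0,0,0,0,0]
}}

```text
t: 12.85
ee_pos: [0.4791, 0.2223, 0.0899]
tool_rot: [-0.0, 0.494, 0.869, 0.0]
force: [-2.5, -1.3, 5.4]
grip_width: 0.0137
gripper_force: 78.2
```

>>> {"fn": "jog_arm", "kwargs": {
  "commands": [-5,-3,0,0,-10,-6,0,0,-16,-9.5,0,0,-22,-13,0,0,-27,-16,0,0]
}}

```text
t: 13.48
ee_pos: [0.457, 0.209, 0.09]
tool_rot: [0.004, 0.494, 0.869, 0.005]
force: [10.9, 5.0, -7.9]
grip_width: 0.0136
gripper_force: 78.0
```

>>> {"fn": "jog_arm", "kwargs": {
  "commands": [0,0,0,0,0,0,0,0,0,0,0,0,0,0,0,0,0,0,0,0]
}}

```text
t: 14.1
ee_pos: [0.4567, 0.2088, 0.09]
tool_rot: [0.004, 0.494, 0.869, 0.005]
force: [9.1, 5.8, -4.1]
grip_width: 0.0136
gripper_force: 78.2
```

```bash
cat > meas.py <<'E'
from h import *
import sys
np.set_printoptions(precision=4,suppress=True)
s=ctrl.read_state();print(s["t"],s["ee_pos"],s["force"],s["grip_width"],s["gripper_force"])
p,d,c,m=snap("wrist",sys.argv[1])
o=np.array([.5896,.2898]);a=np.radians(30.83);X=np.array([np.cos(a),np.sin(a)]);Y=np.array([-X[1],X[0]])
L=(c[...,:2]-o)@X*1e3;M=(c[...,:2]-o)@Y*1e3;z=c[...,2]*1e3
for n,m0,m1 in(("pointer/inner",34,48),("mark/outer",50,60)):
    k=(abs(L)<60)&(M>m0)&(M<m1)&(z>41)&(z<50)
    h,e=np.histogram(L[k],np.arange(-40,41,2));print(n,k.sum(),[(e[i],h[i]) for i in range(len(h)) if h[i]], np.median(L[k]) if k.any() else 0)
k=(z>96)&(z<104)&(abs(M)<15)&(L>-80)&(L<0);print("pin head",k.sum(),(L[k].min()+L[k].max())/2 if k.any() else 0,z[k].max() if k.any() else 0)
k=(abs(L)<90)&(M>25)&(M<65)&(z>5);v,u=np.nonzero(k);print(u.min(),u.max(),v.min(),v.max())
E
python3 meas.py w6
```

```text
14.1 [0.4567 0.2088 0.09  ] [ 9.0605  5.77   -4.0647] 0.013572696593556916 78.16627498716116
pointer/inner 1 [(np.int64(-6), np.int64(1))] -4.881666899213006
mark/outer 138 [(np.int64(-20), np.int64(30)), (np.int64(-18), np.int64(95)), (np.int64(-16), np.int64(13))] -17.419564172453146
pin head 1144 -47.2260399492186 101.76766556277532
384 559 128 205
```

View pics/w6.png

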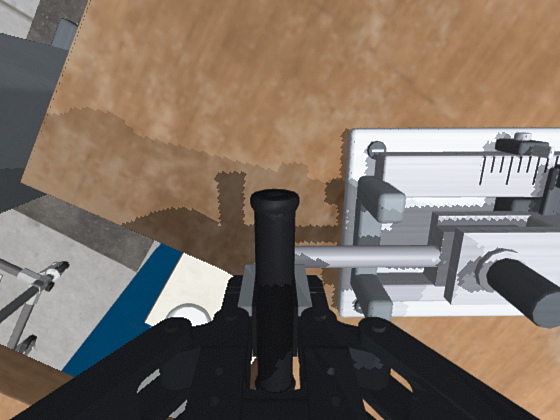

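The wrist view shows the mark clamp at (520,145), the dark pointer just entering at the right edge near (552,185), and the pin standing upright at (520,285). About 14 mm of pull is left.

>>> {"fn": "jog_arm", "kwargs": {
  "commands": [-3,-2,0,0,-6,-4,0,0,-9,-5.5,0,0,-11,-6.5,0,0,-11,-6.5,0,0]
}}

```text
t: 14.78
ee_pos: [0.4466, 0.2028, 0.0901]
tool_rot: [0.004, 0.494, 0.869, 0.006]
force: [11.1, 6.2, -8.7]
grip_width: 0.0137
gripper_force: 78.2
```

>>> {"fn": "jog_arm", "kwargs": {
  "commands": [0,0,0,0,0,0,0,0,0,0,0,0,0,0,0,0,0,0,0,0]
}}

```text
t: 15.4
ee_pos: [0.4466, 0.2028, 0.0901]
tool_rot: [0.004, 0.494, 0.869, 0.005]
force: [11.3, 4.9, -7.6]
grip_width: 0.0133
gripper_force: 78.2
```

```bash
python3 meas.py w7; python3 -c "
import cv2;p=cv2.imread('pics/w7.png');cv2.imwrite('pics/w7c.png',cv2.resize(p[110:330,400:560],None,fx=2.7,fy=2.7,interpolation=cv2.INTER_CUBIC))"
```

```text
15.4 [0.4466 0.2028 0.0901] [11.3073  4.9407 -7.6033] 0.013281057662458259 78.24660491198301
pointer/inner 1 [(np.int64(-16), np.int64(1))] -15.62371950167917
mark/outer 0 [] 0
pin head 1166 -58.35395717707468 101.35288152373403
403 559 127 205
```

View pics/w7c.png

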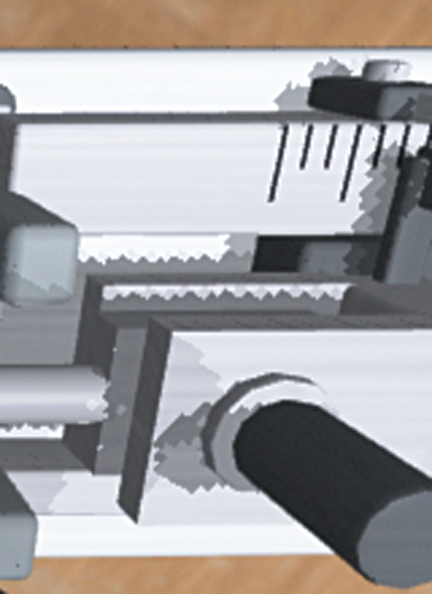

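The crop shows the pin seated upright in the fork and the pointer arm at right (405,215), close under the clamp (370,95). The mark end is near the picture edge, so I check the travel from the fork edge relative to the plate edge in the saved clouds.

```bash
python3 - <<'E'
from h import *
o=np.array([.5896,.2898]);a=np.radians(30.83);X=np.array([np.cos(a),np.sin(a)]);Y=np.array([-X[1],X[0]])
for w in("w1","w3","w4","w6","w7"):
    c=np.load(f"pics/{w}.npz")["c"];L=(c[...,:2]-o)@X*1e3;M=(c[...,:2]-o)@Y*1e3;z=c[...,2]*1e3
    k=(abs(z-64)<2.5)&(abs(M)<16)&(L>-95)&(L<0);fe=np.percentile(L[k],1)
    k=(abs(z-12)<3)&(abs(M)<60)&(L<-90)&(L>-125);pe=np.percentile(L[k],1) if k.sum()>20 else np.nan
    k=(abs(z-58)<2.5)&(abs(M)<60)&(L<-60)&(L>-125);ch=(np.percentile(L[k],2),np.percentile(L[k],98)) if k.sum()>20 else np.nan
    k=(abs(L)<40)&(M>51)&(M<62)&(z>42)&(z<50);mk=(np.mean(L[k]),k.sum())
    k=(abs(L-20)<8)&(M>36)&(M<47)&(z>44)&(z<50);po=(np.mean(L[k]),k.sum())
    print(w,"fork edge %.1f plate %.1f"%(fe,pe),"cheek",np.round(ch,1),"mark",np.round(mk,1),"pointer",np.round(po,1))
d=np.load("pics/w7.npz")["d"];print((d[:,530:]>0).mean(),d[120:220,540:].min())
ctrl.read_state()
p,dd,c,m=snap("scene","s2");cv2.imwrite("pics/s2c.png",cv2.resize(p[160:260,190:330],None,fx=5,fy=5,interpolation=cv2.INTER_CUBIC))
E
```

```text
w1 fork edge -41.6 plate -109.5 cheek [-104.2  -91.3] mark [-16.8  12. ] pointer [19.8 28. ]
w3 fork edge -41.6 plate -109.4 cheek [-122.6  -91.3] mark [-16.7  35. ] pointer [19.8 68. ]
w4 fork edge -41.6 plate -109.5 cheek [-122.7  -91.3] mark [-16.9  33. ] pointer [19.7 67. ]
w6 fork edge -64.7 plate -109.8 cheek [-104.3  -63.6] mark [-17.3 124. ] pointer [nan  0.]
w7 fork edge -76.4 plate -109.8 cheek [-104.3  -65.9] mark [nan  0.] pointer [nan  0.]
0.9962698412698413 0.0
  return _methods._mean(a, axis=axis, dtype=dtype,
  ret = ret.dtype.type(ret / rcount)
```

The measurements agree: mark at −16.8 mm and slide travel ≈34.6 mm of the ≈36.6 mm needed. Pulling about 2 mm more.

>>> {"fn": "jog_arm", "kwargs": {
  "commands": [-1,-0.5,0,0,-1.9,-1.1,0,0,-1.9,-1.1,0,0,-1.9,-1.1,0,0,-1.9,-1.1,0,0]
}}

```text
t: 16.12
ee_pos: [0.445, 0.2019, 0.0901]
tool_rot: [0.005, 0.494, 0.869, 0.006]
force: [11.8, 5.8, -9.1]
grip_width: 0.0135
gripper_force: 78.2
```

>>> {"fn": "jog_arm", "kwargs": {
  "commands": [0,0,0,0,0,0,0,0,0,0,0,0,0,0,0,0,0,0,0,0]
}}

```text
t: 16.75
ee_pos: [0.445, 0.2019, 0.0901]
tool_rot: [0.005, 0.494, 0.869, 0.006]
force: [10.8, 5.2, -9.8]
grip_width: 0.0136
gripper_force: 78.2
```

```bash
python3 - <<'E'
from h import *
o=np.array([.5896,.2898]);a=np.radians(30.83);X=np.array([np.cos(a),np.sin(a)]);Y=np.array([-X[1],X[0]])
s=ctrl.read_state();print(s["t"],s["ee_pos"],s["gripper_force"],abs(s["qvel"]).max(),"handle travel",(np.array([.4791,.2223])-s["ee_pos"][:2])@X*1e3)
p,d,c,m=snap("wrist","w8");L=(c[...,:2]-o)@X*1e3;M=(c[...,:2]-o)@Y*1e3;z=c[...,2]*1e3
k=(abs(z-64)<2.5)&(abs(M)<16)&(L>-95)&(L<0);print("fork edge",np.percentile(L[k],1), "slide travel",-41.6-np.percentile(L[k],1))
k=(abs(M)<15)&(L>-90)&(L<-30)&(z>90);print("pin head z",np.percentile(z[k],99))
E
```

```text
16.75 [0.44496872 0.20185144 0.09005178] 78.16721387207508 0.0014617528407161228 handle travel 39.78797937748809
fork edge -78.23886558465281 slide travel 36.63886558465281
pin head z 100.88945304326728
```

Slide travel is 36.6 mm, the pin is seated, and everything is at rest, so I hand in.

```bash
python3 -c "
from station import ctrl
print(ctrl.hand_in())"
```

```text
the job is handed in; nothing more can be done
None
```

The job is handed in, with no verdict returned: the pin is seated in the fork and was let go, and the handle is still gripped against the spring. The slide is pulled out 36.6 mm, which puts the pointer level with the mark to within about 1 mm by my depth measurements; I did not see the two side by side at the end.

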